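# Put the ochre pigment away and slide the case hatch shut on its seal

### The job

Stand the ochre pigment pot upright in the open well of the grey pigment case, setting it down rather than dropping it. Then slide the yellow-barred hatch shut along its track until it is pressed firmly into the black rubber seal and stays against it when you let go; do it by feel, because the seal strip is not always set in the same place and must not be crushed. Leave the other two pots where they stand.

Things in the scene. Friction and masses are not known exactly. Their poses are not given: they have to be found in the camera images.
- case: Grey pigment case fixed on the bench, 190 mm (its x) x 430 mm (its y), 93 mm high over the side rails (82 mm above the bench at the hatch's top). Origin: centre of its underside, on the bench; z up; the hatch closes towards its +y and parks over the closed bay at -y.
- well (a point): Centre of the floor of the case's open well (case x 0, y +100 mm, 6 mm above the bench); axes as the case's. The well is 166 mm (x) x 170 mm (y) inside, about 70 mm deep below the hatch's track, with 5 mm ledges along its top at both x sides. At the start the hatch leaves it open from above at least from y -65 to +60 mm of this point.
- hatch: Sliding hatch, clear panel in an aluminium frame, 160 (x) x 180 (y) x 8 mm, axes as the case's. Origin: centre of its underside, 74 mm above the bench. It slides only along the case's y; the track rubs with about 3 N. It starts with its origin at case y -60 to -80 mm; its leading edge is 90 mm to +y of the origin.
- bar (a point): Centre of the hatch's upright yellow grip bar, 23 mm above the hatch's origin (97 mm above the bench). The bar is 90 mm along x, 14 mm thick along y and 30 mm high (82 to 112 mm above the bench). Pinch it across its thickness, or push its -y face with shut fingers.
- jamb: Fixed aluminium end frame at the case's +y end, 166 x 12 x 30 mm; origin: middle of the lower edge of its face towards the hatch, at case y +203 mm, 72 mm above the bench. An adjustable strip with a black rubber seal (146 mm wide, 20 mm high) hangs in front of it. The seal counts as part of the jamb.
- seal_mid (a point): Middle of the seal's setting range (case y +173 mm), fixed to the case. The seal's real free face stands anywhere within 12 mm either side along y, not measured: feel for it. It yields 2.5 N per mm and is hard after 3 mm (7.5 N). Shut: seal squeezed with 4 N or more for a third of a second (7 N at the hand with track friction; 10 N is good). Over 15 N (18 at the hand) crushes it.
- pot_ochre: Ochre-yellow screw-lid pigment pot with a black lid, the smallest pot, 53 mm across and 55 mm high, about 0.13 kg; lid from 43 to 55 mm. Origin: centre of its underside; z up.
- pot_black: White screw-lid pigment pot with a black lid, 59 mm across, 62 mm high; a bystander. Origin: centre of its underside.
- pot_blue: White screw-lid pigment pot with a blue lid, 63 mm across, 70 mm high; a bystander. Origin: centre of its underside.

How it is judged:
On the way, in this order (a step that is already met when the one before it is completed fails the run):
1. the ochre pot stands upright on the floor of the well, let go (x of pot_ochre in the frame of case between -0.055 and 0.055 m and y of pot_ochre in the frame of case between 0.03 and 0.16 m and z of pot_ochre in the frame of case below 0.012 m and angle between pot_ochre's own z axis and vertical below 0.12 rad and contact force between the fingers and pot_ochre below 0.1 N and linear speed of pot_ochre below 0.02 m/s), for 0.2 s.
2. the hatch squeezes the seal with 4 N or more (contact force between hatch and jamb above 4 N), for 0.3 s.
At the end, for the whole second after the job is handed in: The ochre pot stands upright (within 0.12 rad) and still on the floor of the case's well, and the hatch, let go and at rest, still touches the seal (0.3 N or more) (all of step 1 and contact force between hatch and jamb above 0.3 N and linear speed of hatch below 0.005 m/s and contact force between the fingers and hatch below 0.1 N).
It fails at once if the seal is crushed: the hatch presses on it with more than 15 N (contact force between hatch and jamb above 15 N).
It fails at once if the ochre pot is dropped (falls free faster than 0.6 m/s) (linear speed of pot_ochre above 0.6 m/s and contact force between the fingers and pot_ochre below 0.05 N).
It fails at once if another pot is moved by more than 30 mm (distance of any of pot_black, pot_blue from where it was at the start of the episode above 0.03 m).
It also fails if it takes over 64 s, if anything falls off the work surface, if the arm or the gripper's body presses on something with over 40 N, if the wrist force passes 120 N, or if a joint passes its speed limit or range.

### The arm

A 6-joint arm with a two-finger parallel gripper is mounted at the origin on a cart in front of the work surface, level with it; the furniture and walls round the work are solid. World frame = base frame: x ahead of the robot, y to its left, z up, the work surface at z = 0. Lengths are in m, angles in rad, forces in N, time in s.
With the tool pointing down it reaches from about 0.225 to 0.875 m from the base axis. Payload 3.4 kg.
Tool frame: the origin (TCP) lies midway between the tips of the shut fingers; the grasp point (between the pads) lies 19 mm behind it (manip.grip_point_offset is the distance from the TCP to the grasp point, in m); z points along the fingers, y is the line along which they close (so a half turn about z gives the same grasp; the last joint's range is limited). The gripper opens to 85 mm and grips with 20 to 120 N. Pads are 22 mm wide; open, the fingers measure 114 mm over their backs; the gripper's body (76 mm by 85 mm) begins 54 mm behind the grasp point. The pads swing forward as they close: fully open they stand 13 mm farther back than shut.
Start: joints at [1.025, 0.276, 1.505, -0, 1.361, -0.121], TCP at [0.237, 0.524, 0.231] pointing down, gripper open.
Joint ranges: [-2.89, 2.89], [-0.75, 2.08], [0.22, 2.7], [-1.18, 4.32], [0.11, 2.71], [-2.7, 2.7]. Speed limits (rad/s): [2.57, 2.57, 3.14, 3.14, 3.14, 3.14].

### API

Orientations are given as a unit quaternion [w, x, y, z].
In Python, from rig import manip gives the robot as it stands.
- The arm moves only by the shell command python3 -m handwheel 'ROWS' [FORCE]. ROWS is JSON, a list of rows, each an object with "translation": the shift along the tool's x, y, z in m, a list of three; "angular": the turn, a rotation vector about the tool's x, y, z in degrees, a list of three; "hand": the closure, from 0 (fully open) to 1 (shut). A call has 1 to 10 rows; each row shifts and turns the commanded pose from where the row before left it, along the tool's axes as they then stand; what a row does not reach is not made up. A row lasts 1/12 s, in which the tool goes at most 41.7 mm and 7.16 degrees, less where a joint would pass 70% of its speed; a pose out of reach is approached as far as the arm can. A call with a gripper value outside its range is refused whole. The fingers move at their own pace and stop on an object; FORCE is the grip in N (left out, the last holds). Time passes only in rows, so rows that do not move let the fingers close. It gives the time, the measured TCP pose, the force, the opening and the grip force at its end, in the units of the state.
- manip.get_state(): the state, without advancing time (a new reading comes with each control period).
- manip.get_image(name): name is "scene" or "top" or "wrist"; returns the picture (420x560x3 uint8, red, green, blue); there is no depth.
- manip.camera_info(name): a dict with "camera_matrix" (3x3 intrinsics, pixels), "eye" and "orientation" of the camera in the world; the wrist camera has in their place "tool_from_camera" (4x4, takes a point from camera to tool coordinates, whose origin is the TCP and whose axes are the flange's). Camera axes: x right, y down, z forward; pixel columns grow to the right and rows downward; lengths in m; the calibration is good to about 2 mm. A picture is of the moment at which its call begins: read the wrist's pose just before it. camera_info takes no time and is no camera call.
- manip.sign_off(): hands the job in; it is judged then, once.
The state is a dict: "clock": time; "qpos": joint angles; "qd": joint speeds; "effort": joint torques, N m; "position": TCP position; "ee_rot": TCP orientation; "contact_force": force on the tool from outside, world axes, zero at the start; "moment": the same for the moment, N m; "width": finger opening in m; "gripper_force": force on a finger pad.
Only numpy, scipy, OpenCV 4.12 (cv2) and the standard library are available. Lean on these libraries where they do the work, as an engineer would, in place of code of your own. Each camera call takes 0.05 s, during which the arm holds its last target. There are 200 camera calls.

## Working session

There is one attempt and no reset: what is moved stays moved. The work goes in short steps, Python scripts to look and compute and a shell command to move; the robot and the scene stay as the last step left them, time stands still between calls to the robot, and variables do not carry over. Pictures are saved under pics/ and viewed, at most 10 in all, crops included, and the job is handed in when it is done.

```bash
mkdir -p pics; python3 - <<'E'
from rig import manip
import cv2,json,numpy as np
s=manip.get_state();print(s)
ims=[]
for n in("scene","top","wrist"):
    im=manip.get_image(n)[:,:,::-1];cv2.imwrite(f"pics/{n}0.png",im)
    print(n,manip.camera_info(n))
E
```

```text
{'clock': 0.0, 'qpos': array([ 1.02502853e+00,  2.76606534e-01,  1.50617343e+00,  2.58904567e-05,
        1.36067477e+00, -1.20980957e-01]), 'qd': array([ 0.00082059,  0.00057294,  0.00076641, -0.0005795 ,  0.00171428,
        0.00052394]), 'effort': array([ 5.64604397e-04, -4.16771686e+01, -2.45799476e+01, -2.40059071e-04,
        1.10100769e-02, -2.98179444e-06]), 'position': array([0.23667798, 0.52344079, 0.23041707]), 'ee_rot': array([-3.16629683e-04,  2.10802697e-01,  9.77528187e-01, -8.75641393e-04]), 'contact_force': array([ 0.37015299, -0.12471453, -0.45119994]), 'moment': array([-0.00032988, -0.03020906,  0.01168937]), 'gripper_force': 0.0, 'width': 0.08520866212866243}
scene {'camera_matrix': array([[446.91423575,   0.        , 277.70374055],
       [  0.        , 446.91423575, 209.33638548],
       [  0.        ,   0.        ,   1.        ]]), 'eye': array([-0.13029121, -0.28326323,  0.60086547]), 'orientation': array([-0.41225787,  0.77203995, -0.43296927,  0.21572057])}
top {'camera_matrix': array([[489.97240373,   0.        , 284.77762463],
       [  0.        , 489.97240373, 211.56860244],
       [  0.        ,   0.        ,   1.        ]]), 'eye': array([0.37574551, 0.15067253, 1.17955155]), 'orientation': array([-0.036252  ,  0.71139903, -0.70028234,  0.04692398])}
wrist {'camera_matrix': array([[360.26923726,   0.        , 288.15570111],
       [  0.        , 360.26923726, 208.98513177],
       [  0.        ,   0.        ,   1.        ]]), 'tool_from_camera': array([[-4.64151814e-04, -9.47950796e-01, -3.18416509e-01,
         8.04534472e-02],
       [ 9.99999837e-01, -5.45598285e-04,  1.66601255e-04,
         1.11812102e-03],
       [-3.31657294e-04, -3.18416380e-01,  9.47950895e-01,
        -1.42237863e-01],
       [ 0.00000000e+00,  0.00000000e+00,  0.00000000e+00,
         1.00000000e+00]])}
```

View pics/top0.png

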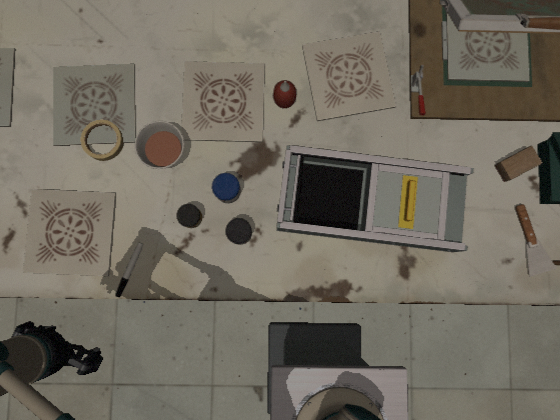

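View pics/scene0.png

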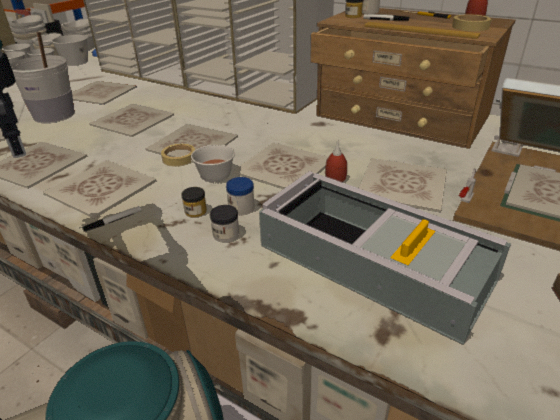

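The top view shows the ochre pot's lid near (189,214), the black pot at (239,230), the blue pot at (227,186), the well around (330,193) and the yellow bar at (409,202). The case's +y points left in the image. In the scene view the ochre body is at (194,202).

```bash
cat >h.py <<'E'
import numpy as np,cv2
from scipy.spatial.transform import Rotation as R
from rig import manip
def ray(name,px,z,st=None):
    c=manip.camera_info(name);K=c["camera_matrix"]
    px=np.atleast_2d(px).astype(float)
    d=np.c_[px,np.ones(len(px))]@np.linalg.inv(K).T
    if name=="wrist":
        T=c["tool_from_camera"];q=st["ee_rot"];Rt=R.from_quat(q,scalar_first=True).as_matrix()
        e=Rt@T[:3,3]+st["position"];M=Rt@T[:3,:3]
    else:
        e=c["eye"];M=R.from_quat(c["orientation"],scalar_first=True).as_matrix()
    d=d@M.T
    return e+d*((z-e[2])/d[:,2])[:,None]
E
python3 - <<'E'
from h import *
im=cv2.imread("pics/top0.png")
print("ochre",ray("top",(189,214),.055),"black",ray("top",(239,230),.062),"blue",ray("top",(227,186),.07))
hsv=cv2.cvtColor(im,cv2.COLOR_BGR2HSV)
m=cv2.inRange(hsv,(20,150,120),(35,255,255));m[:,:390]=0;m[:,430:]=0
r=cv2.minAreaRect(cv2.findNonZero(m));print(r,ray("top",cv2.boxPoints(r),.112))
# dark lids
g=cv2.inRange(hsv,(0,0,0),(179,255,75));n,l,s,c=cv2.connectedComponentsWithStats(g)
for i in range(1,n):
    if 200<s[i,4]<1500 and 160<c[i,0]<280:print(s[i],c[i])
im2=cv2.resize(im[130:265,160:480],None,fx=2.5,fy=2.5,interpolation=cv2.INTER_CUBIC)
cv2.imwrite("pics/crop.png",im2)
E
```

```text
ochre [[0.49953734 0.35512776 0.055     ]] black [[0.46390896 0.23865837 0.062     ]] blue [[0.56383346 0.26807289 0.07      ]]
((407.70086669921875, 201.79100036621094), (14.033039093017578, 51.78644561767578), 5.19442892074585) [[ 0.47230668 -0.11428294  0.112     ]
 [ 0.58749542 -0.12617724  0.112     ]
 [ 0.58518424 -0.15732143  0.112     ]
 [ 0.47000697 -0.14503319  0.112     ]]
[ 212  141   62   62 1221] [240.40704341 175.15479115]
[177 203  26  25 484] [189.11570248 215.40495868]
[226 217  26  27 556] [238.70143885 230.57913669]
[197 294 112   8 382] [256.9947644  298.92408377]
```

View pics/crop.png

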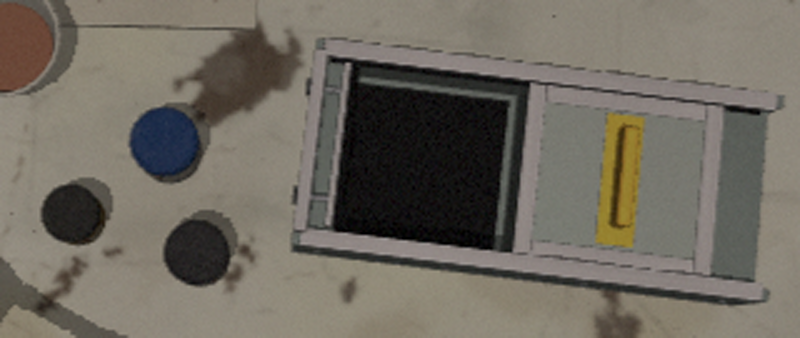

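The crop shows the rail corners at about (320,38), (783,97), (766,300) and (294,234), with the yellow plate and bar centred near (622,180). The ochre pot lies farthest left.

```bash
python3 - <<'E'
from h import *
c=np.array([(320,40),(783,97),(766,288),(294,234)])/2.5+[160,130]
P=ray("top",c,.093)[:,:2];print(P)
ye=((P[0]-P[1])+(P[3]-P[2]))/2;xe=((P[0]-P[3])+(P[1]-P[2]))/2
print(np.linalg.norm(ye),np.linalg.norm(xe),np.degrees(np.arctan2(-ye[0],ye[1])),np.degrees(np.arctan2(xe[1],xe[0])))
a=np.arctan2(-ye[0],ye[1]);C=P.mean(0);print("case",C,"a",a)
A=np.array([[np.cos(a),-np.sin(a)],[np.sin(a),np.cos(a)]])
well=C+A@[0,.1]
bar=ray("top",np.array((626,177))/2.5+[160,130],.112)[0,:2]
print("well",well,"bar",bar,"bar in case",A.T@(bar-C),"ochre",ray("top",(189.1,214.8),.055)[0])
q=manip.get_state()["ee_rot"];M=R.from_quat(q,scalar_first=True).as_matrix();print(M.round(3))
E
```

```text
[[ 0.65430107  0.13010492]
 [ 0.60928579 -0.29121042]
 [ 0.43565722 -0.27066265]
 [ 0.47712392  0.15077901]]
0.4235913399664629 0.17660966678086099 -5.859065471227571 -6.701879554159116
case [ 0.544092   -0.07024729] a -0.1022599835628342
well [0.55430019 0.02923032] bar [ 0.53069601 -0.14168356] bar in case [-0.00603366 -0.07243058] ochre [0.49768846 0.35482843 0.055     ]
[[-0.911  0.412 -0.001]
 [ 0.412  0.911 -0.001]
 [ 0.    -0.001 -1.   ]]
```

```bash
python3 -m handwheel '[{"translation":[0,0,0],"angular":[0,0,6.5],"hand":0},{"translation":[0,0,0],"angular":[0,0,6.5],"hand":0},{"translation":[0,0,0],"angular":[0,0,6.5],"hand":0},{"translation":[0,0,0],"angular":[0,0,6.5],"hand":0},{"translation":[0,0,0],"angular":[0,0,6.5],"hand":0},{"translation":[0,0,0],"angular":[0,0,6.5],"hand":0},{"translation":[0,0,0],"angular":[0,0,6.5],"hand":0},{"translation":[0,0,0],"angular":[0,0,6.5],"hand":0},{"translation":[0,0,0],"angular":[0,0,6.5],"hand":0},{"translation":[0,0,0],"angular":[0,0,7],"hand":0}]' 30
python3 -m handwheel '[{"translation":[-0.017,0.026,0.005],"angular":[0,0,0],"hand":0},{"translation":[-0.017,0.026,0.005],"angular":[0,0,0],"hand":0},{"translation":[-0.017,0.026,0.005],"angular":[0,0,0],"hand":0},{"translation":[-0.017,0.026,0.005],"angular":[0,0,0],"hand":0},{"translation":[-0.017,0.026,0.005],"angular":[0,0,0],"hand":0},{"translation":[-0.017,0.026,0.005],"angular":[0,0,0],"hand":0},{"translation":[-0.017,0.026,0.005],"angular":[0,0,0],"hand":0},{"translation":[-0.017,0.026,0.005],"angular":[0,0,0],"hand":0},{"translation":[-0.017,0.026,0.005],"angular":[0,0,0],"hand":0},{"translation":[-0.017,0.026,0.005],"angular":[0,0,0],"hand":0}]'
python3 -m handwheel '[{"translation":[0,0,0],"angular":[0,0,0],"hand":0},{"translation":[0,0,0],"angular":[0,0,0],"hand":0},{"translation":[0,0,0],"angular":[0,0,0],"hand":0}]'
python3 - <<'E'
from h import *
s=manip.get_state();im=manip.get_image("wrist")[:,:,::-1];cv2.imwrite("pics/w1.png",im)
print(R.from_quat(s["ee_rot"],scalar_first=True).as_matrix().round(3),s["qpos"])
E
```

```text
clock: 0.98
position: [0.2369, 0.5237, 0.231]
ee_rot: [0.0, 0.708, 0.706, -0.0]
contact_force: [0.8, -0.5, 0.1]
width: 0.0855
gripper_force: 0.0
clock: 1.82
position: [0.4984, 0.3535, 0.1808]
ee_rot: [-0.0, 0.706, 0.708, -0.0]
contact_force: [-0.2, 1.0, 0.4]
width: 0.0853
gripper_force: 0.0
clock: 2.07
position: [0.497, 0.3546, 0.1809]
ee_rot: [-0.001, 0.706, 0.708, -0.0]
contact_force: [-0.4, -0.5, -0.6]
width: 0.0857
gripper_force: 0.0
[[-0.002  1.    -0.001]
 [ 1.     0.002  0.   ]
 [ 0.    -0.001 -1.   ]] [5.05350963e-01 3.60072489e-01 1.50695325e+00 7.71066817e-04
 1.27581798e+00 5.03007575e-01]
```

View pics/w1.png

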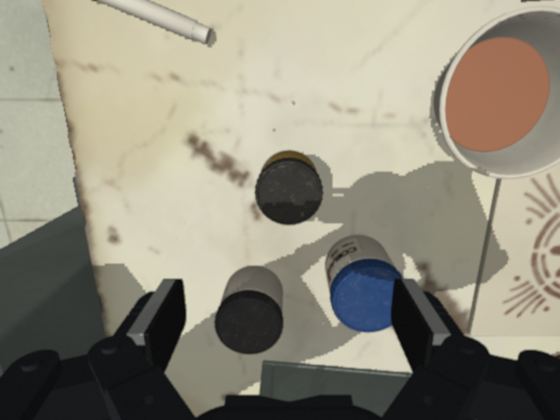

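The wrist view shows the ochre pot, with its ochre rim, and its lid at about (289,191). The black pot is at (249,322) and the blue pot at (366,297).

```bash
python3 - <<'E'
from h import *
s=manip.get_state()
print(ray("wrist",[(289,191),(249,322),(366,297)],.055,s))
E
```

```text
[[0.49895408 0.36197512 0.055     ]
 [0.46423322 0.24251753 0.055     ]
 [0.56518036 0.2680584  0.055     ]]
```

```bash
python3 -m handwheel '[{"translation":[0.004,0.0015,0.02],"angular":[0,0,0],"hand":0},{"translation":[0,0,0.025],"angular":[0,0,0],"hand":0},{"translation":[0,0,0.025],"angular":[0,0,0],"hand":0},{"translation":[0,0,0.025],"angular":[0,0,0],"hand":0},{"translation":[0,0,0.025],"angular":[0,0,0],"hand":0},{"translation":[0,0,0.02],"angular":[0,0,0],"hand":0},{"translation":[0,0,0.018],"angular":[0,0,0],"hand":0},{"translation":[0,0,0.01],"angular":[0,0,0],"hand":0},{"translation":[0,0,0],"angular":[0,0,0],"hand":0},{"translation":[0,0,0],"angular":[0,0,0],"hand":0}]' 30
python3 -m handwheel '[{"translation":[0,0,0],"angular":[0,0,0],"hand":1},{"translation":[0,0,0],"angular":[0,0,0],"hand":1},{"translation":[0,0,0],"angular":[0,0,0],"hand":1},{"translation":[0,0,0],"angular":[0,0,0],"hand":1},{"translation":[0,0,0],"angular":[0,0,0],"hand":1},{"translation":[0,0,0],"angular":[0,0,0],"hand":1},{"translation":[0,0,0],"angular":[0,0,0],"hand":1},{"translation":[0,0,0],"angular":[0,0,0],"hand":1},{"translation":[0,0,0],"angular":[0,0,0],"hand":1},{"translation":[0,0,0],"angular":[0,0,0],"hand":1}]' 30
```

```text
clock: 2.95
position: [0.4985, 0.3594, 0.0136]
ee_rot: [-0.0, 0.706, 0.709, 0.0]
contact_force: [-0.5, 0.0, -0.3]
width: 0.0853
gripper_force: 0.0
clock: 3.78
position: [0.4994, 0.3592, 0.0149]
ee_rot: [0.0, 0.706, 0.708, 0.001]
contact_force: [-2.3, 0.4, 6.7]
width: 0.0522
gripper_force: 30.6
```

```bash
python3 -m handwheel '[{"translation":[0,0,-0.005],"angular":[0,0,0],"hand":1},{"translation":[0,0,-0.015],"angular":[0,0,0],"hand":1},{"translation":[0,0,-0.02],"angular":[0,0,0],"hand":1},{"translation":[0,0,-0.02],"angular":[0,0,0],"hand":1},{"translation":[0,0,-0.02],"angular":[0,0,2],"hand":1},{"translation":[0,0,-0.02],"angular":[0,0,2],"hand":1},{"translation":[0,0,-0.02],"angular":[0,0,2],"hand":1},{"translation":[0,0,-0.02],"angular":[0,0,0],"hand":1},{"translation":[0,0,-0.01],"angular":[0,0,0],"hand":1},{"translation":[0,0,0],"angular":[0,0,0],"hand":1}]' 30
python3 -m handwheel '[{"translation":[-0.015,0.003,0],"angular":[0,0,0],"hand":1},{"translation":[-0.03,0.007,0],"angular":[0,0,0],"hand":1},{"translation":[-0.037,0.01,0],"angular":[0,0,0],"hand":1},{"translation":[-0.04,0.01,0],"angular":[0,0,0],"hand":1},{"translation":[-0.04,0.01,0],"angular":[0,0,0],"hand":1},{"translation":[-0.04,0.01,0],"angular":[0,0,0],"hand":1},{"translation":[-0.04,0.01,0],"angular":[0,0,0],"hand":1},{"translation":[-0.035,0.01,0],"angular":[0,0,0],"hand":1},{"translation":[-0.03,0.008,0],"angular":[0,0,0],"hand":1},{"translation":[-0.015,0.005,0],"angular":[0,0,0],"hand":1}]'
python3 -m handwheel '[{"translation":[0,0,0],"angular":[0,0,0],"hand":1},{"translation":[0,0,0],"angular":[0,0,0],"hand":1},{"translation":[0,0,0],"angular":[0,0,0],"hand":1}]'
python3 - <<'E'
from h import *
s=manip.get_state();a=manip.get_image("wrist")[:,:,::-1];cv2.imwrite("pics/w2.png",a)
b=manip.get_image("top")[:,:,::-1];cv2.imwrite("pics/t2.png",b)
E
```

```text
clock: 4.62
position: [0.5005, 0.3593, 0.1661]
ee_rot: [0.001, 0.742, 0.67, 0.003]
contact_force: [-0.3, 0.3, -1.7]
width: 0.0517
gripper_force: 31.7
clock: 5.45
position: [0.5476, 0.0253, 0.1615]
ee_rot: [-0.0, 0.743, 0.669, -0.002]
contact_force: [-0.6, -0.4, -0.8]
width: 0.0522
gripper_force: 31.7
clock: 5.7
position: [0.5476, 0.0302, 0.1622]
ee_rot: [-0.001, 0.742, 0.67, -0.001]
contact_force: [0.1, 0.1, -2.5]
width: 0.052
gripper_force: 31.7
```

View pics/w2.png

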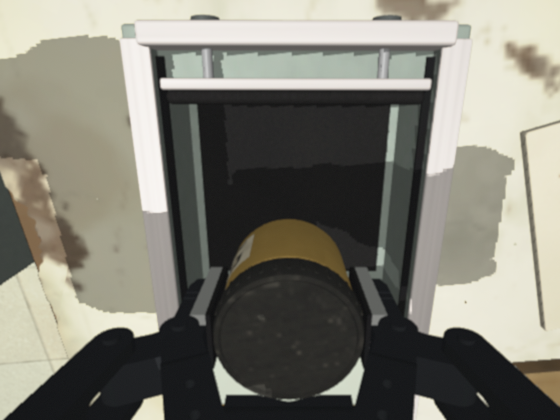

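The wrist view shows the pot held level over the well. The rails' inner edges are at columns 160 and 430, the strip is at row ~85, and the end frame's outer edge is at row ~22.

```bash
python3 - <<'E'
from h import *
s=manip.get_state()
M=R.from_quat(s["ee_rot"],scalar_first=True).as_matrix()
for px,z in(((124,26),.093),((467,26),.093),((158,84),.093),((434,84),.093),((295,22),.102),((295,90),.092)):
    p=ray("wrist",px,z,s)[0];print(px,p.round(4),"rel tool",(M.T@(p-s["position"])).round(4))
print(M.round(3))
E
```

```text
(124, 26) [0.4745 0.1527 0.093 ] rel tool [ 0.1138 -0.0853  0.0699]
(467, 26) [0.6554 0.1343 0.093 ] rel tool [0.1137 0.0966 0.0696]
(158, 84) [0.4862 0.1223 0.093 ] rel tool [ 0.0847 -0.0706  0.0698]
(434, 84) [0.6388 0.1068 0.093 ] rel tool [0.0846 0.0828 0.0696]
(295, 22) [0.5646 0.144  0.102 ] rel tool [0.1142 0.0052 0.0607]
(295, 90) [0.5617 0.1114 0.092 ] rel tool [0.0815 0.0056 0.0707]
[[ 0.101  0.995 -0.001]
 [ 0.995 -0.101  0.001]
 [ 0.    -0.002 -1.   ]]
```

```bash
python3 -m handwheel '[{"translation":[0,0.005,0.005],"angular":[0,0,0],"hand":1},{"translation":[0,0,0.015],"angular":[0,0,0],"hand":1},{"translation":[0,0,0.02],"angular":[0,0,0],"hand":1},{"translation":[0,0,0.02],"angular":[0,0,0],"hand":1},{"translation":[0,0,0.02],"angular":[0,0,0],"hand":1},{"translation":[0,0,0.02],"angular":[0,0,0],"hand":1},{"translation":[0,0,0.015],"angular":[0,0,0],"hand":1},{"translation":[0,0,0.01],"angular":[0,0,0],"hand":1},{"translation":[0,0,0.007],"angular":[0,0,0],"hand":1},{"translation":[0,0,0],"angular":[0,0,0],"hand":1}]'
python3 -m handwheel '[{"translation":[0,0,0.002],"angular":[0,0,0],"hand":1},{"translation":[0,0,0.002],"angular":[0,0,0],"hand":1},{"translation":[0,0,0],"angular":[0,0,0],"hand":1},{"translation":[0,0,0],"angular":[0,0,0],"hand":1}]'
```

```text
clock: 6.63
position: [0.5531, 0.0299, 0.0299]
ee_rot: [-0.001, 0.742, 0.67, -0.001]
contact_force: [-0.4, -0.2, -1.4]
width: 0.0525
gripper_force: 31.8
clock: 6.97
position: [0.5542, 0.0293, 0.0279]
ee_rot: [0.0, 0.742, 0.67, 0.001]
contact_force: [-0.9, 0.2, -0.7]
width: 0.0522
gripper_force: 31.8
```

```bash
for i in 1; do python3 -m handwheel '[{"translation":[0,0,0.002],"angular":[0,0,0],"hand":1},{"translation":[0,0,0.001],"angular":[0,0,0],"hand":1},{"translation":[0,0,0],"angular":[0,0,0],"hand":1},{"translation":[0,0,0],"angular":[0,0,0],"hand":1}]'
python3 -m handwheel '[{"translation":[0,0,0.0015],"angular":[0,0,0],"hand":1},{"translation":[0,0,0.001],"angular":[0,0,0],"hand":1},{"translation":[0,0,0],"angular":[0,0,0],"hand":1},{"translation":[0,0,0],"angular":[0,0,0],"hand":1}]'; done
```

```text
clock: 7.3
position: [0.5537, 0.0294, 0.0243]
ee_rot: [-0.0, 0.742, 0.67, 0.0]
contact_force: [-0.2, -0.4, -1.5]
width: 0.052
gripper_force: 31.8
clock: 7.63
position: [0.5537, 0.0294, 0.0217]
ee_rot: [-0.0, 0.742, 0.67, -0.0]
contact_force: [0.5, -0.2, -1.9]
width: 0.0521
gripper_force: 31.8
```

```bash
python3 -m handwheel '[{"translation":[0,0,0.001],"angular":[0,0,0],"hand":1},{"translation":[0,0,0],"angular":[0,0,0],"hand":1},{"translation":[0,0,0],"angular":[0,0,0],"hand":1}]'
python3 -m handwheel '[{"translation":[0,0,0.001],"angular":[0,0,0],"hand":1},{"translation":[0,0,0],"angular":[0,0,0],"hand":1},{"translation":[0,0,0],"angular":[0,0,0],"hand":1}]'
```

```text
clock: 7.88
position: [0.5539, 0.0294, 0.0209]
ee_rot: [0.0, 0.742, 0.67, 0.0]
contact_force: [0.4, 0.4, -0.0]
width: 0.0519
gripper_force: 31.8
clock: 8.13
position: [0.5539, 0.0293, 0.0209]
ee_rot: [0.0, 0.742, 0.67, 0.0]
contact_force: [-2.4, -0.5, 6.0]
width: 0.0521
gripper_force: 32.1
```

```bash
python3 -m handwheel '[{"translation":[0,0,0],"angular":[0,0,0],"hand":0.2},{"translation":[0,0,0],"angular":[0,0,0],"hand":0.1},{"translation":[0,0,0],"angular":[0,0,0],"hand":0.1},{"translation":[0,0,0],"angular":[0,0,0],"hand":0.1},{"translation":[0,0,0],"angular":[0,0,0],"hand":0.1},{"translation":[0,0,0],"angular":[0,0,0],"hand":0.1}]'
python3 -m handwheel '[{"translation":[0,0,-0.005],"angular":[0,0,0],"hand":0.1},{"translation":[0,0,-0.01],"angular":[0,0,0],"hand":0.1},{"translation":[0,0,-0.02],"angular":[0,0,0],"hand":0.1},{"translation":[0,0,-0.03],"angular":[0,0,0],"hand":0.1},{"translation":[0,0,-0.03],"angular":[0,0,0],"hand":0.1},{"translation":[0,0,-0.03],"angular":[0,0,0],"hand":0.1},{"translation":[0,0,-0.03],"angular":[0,0,0],"hand":0.1},{"translation":[0,0,-0.02],"angular":[0,0,0],"hand":0.1},{"translation":[0,0,0],"angular":[0,0,0],"hand":0.1},{"translation":[0,0,0],"angular":[0,0,0],"hand":0.1}]'
python3 - <<'E'
from h import *
s=manip.get_state();a=manip.get_image("wrist")[:,:,::-1];cv2.imwrite("pics/w3.png",a)
E
```

```text
clock: 8.63
position: [0.5537, 0.0294, 0.0196]
ee_rot: [-0.0, 0.742, 0.67, -0.0]
contact_force: [-0.5, 0.4, 1.7]
width: 0.0769
gripper_force: 0.0
clock: 9.47
position: [0.5545, 0.0293, 0.197]
ee_rot: [0.002, 0.742, 0.67, 0.001]
contact_force: [-0.5, 0.1, -0.1]
width: 0.0767
gripper_force: 0.0
```

View pics/w3.png

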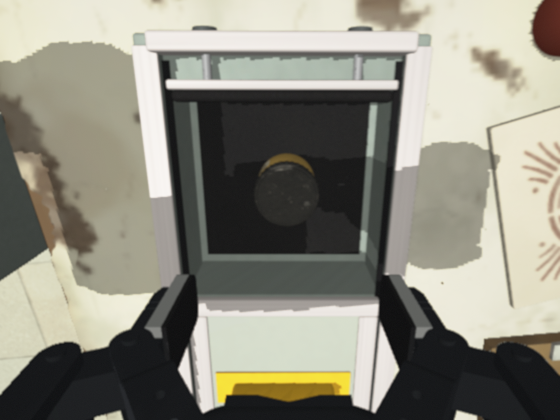

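The wrist view shows the ochre pot upright in the well, lid at (286,194), and the yellow bar just below the fingers at row ~390. Next I go behind the bar with shut fingers.

```bash
python3 -m handwheel '[{"translation":[-0.015,-0.003,0],"angular":[0,0,0],"hand":1},{"translation":[-0.03,0,0],"angular":[0,0,0],"hand":1},{"translation":[-0.035,0,0],"angular":[0,0,0],"hand":1},{"translation":[-0.035,0,0],"angular":[0,0,0],"hand":1},{"translation":[-0.035,0,0],"angular":[0,0,0],"hand":1},{"translation":[-0.035,0,0],"angular":[0,0,0],"hand":1},{"translation":[-0.02,0,0],"angular":[0,0,0],"hand":1},{"translation":[-0.01,0,0],"angular":[0,0,0],"hand":1},{"translation":[0,0,0],"angular":[0,0,0],"hand":1},{"translation":[0,0,0],"angular":[0,0,0],"hand":1}]' 30
python3 - <<'E'
from h import *
s=manip.get_state();a=manip.get_image("wrist")[:,:,::-1];cv2.imwrite("pics/w4.png",a)
E
```

```text
clock: 10.35
position: [0.5283, -0.1834, 0.1937]
ee_rot: [-0.002, 0.743, 0.67, 0.0]
contact_force: [-0.2, 0.2, 1.0]
width: 0.0001
gripper_force: 0.0
```

View pics/w4.png

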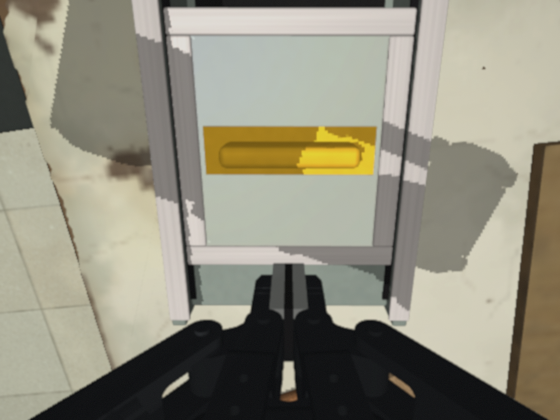

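The wrist view shows the bar at columns 219–362, with its top at rows ~142–167. The shut fingers stand behind it, roughly on its centre line.

```bash
python3 - <<'E'
from h import *
s=manip.get_state();M=R.from_quat(s["ee_rot"],scalar_first=True).as_matrix()
for px in((290,142),(290,167),(219,155),(362,155)):
    p=ray("wrist",px,.112,s)[0];print((M.T@(p-s["position"])).round(4))
E
```

```text
[0.0509 0.0029 0.0821]
[0.0352 0.0029 0.082 ]
[ 0.0429 -0.0415  0.0821]
[0.0428 0.0479 0.082 ]
```

```bash
python3 -m handwheel '[{"translation":[0,0.003,0.01],"angular":[0,0,0],"hand":1},{"translation":[0,0,0.02],"angular":[0,0,0],"hand":1},{"translation":[0,0,0.025],"angular":[0,0,0],"hand":1},{"translation":[0,0,0.025],"angular":[0,0,0],"hand":1},{"translation":[0,0,0.015],"angular":[0,0,0],"hand":1},{"translation":[0,0,0.005],"angular":[0,0,0],"hand":1},{"translation":[0,0,0],"angular":[0,0,0],"hand":1},{"translation":[0,0,0],"angular":[0,0,0],"hand":1}]'
python3 -m handwheel '[{"translation":[0.005,0,0],"angular":[0,0,0],"hand":1},{"translation":[0.005,0,0],"angular":[0,0,0],"hand":1},{"translation":[0.005,0,0],"angular":[0,0,0],"hand":1},{"translation":[0.003,0,0],"angular":[0,0,0],"hand":1},{"translation":[0.003,0,0],"angular":[0,0,0],"hand":1},{"translation":[0.003,0,0],"angular":[0,0,0],"hand":1},{"translation":[0.003,0,0],"angular":[0,0,0],"hand":1}]'
python3 -m handwheel '[{"translation":[0.003,0,0],"angular":[0,0,0],"hand":1},{"translation":[0.003,0,0],"angular":[0,0,0],"hand":1},{"translation":[0.003,0,0],"angular":[0,0,0],"hand":1}]'
```

```text
clock: 11.07
position: [0.5325, -0.1838, 0.095]
ee_rot: [0.0, 0.742, 0.671, 0.0]
contact_force: [1.2, 0.5, 0.2]
width: 0.0001
gripper_force: 0.0
clock: 11.65
position: [0.5347, -0.1584, 0.0952]
ee_rot: [0.001, 0.742, 0.67, -0.001]
contact_force: [-1.2, -3.3, 2.1]
width: 0.0002
gripper_force: 1.8
clock: 11.9
position: [0.5357, -0.149, 0.0951]
ee_rot: [0.001, 0.742, 0.67, -0.0]
contact_force: [-1.5, -3.5, 2.5]
width: -0.0
gripper_force: 1.8
```

```bash
python3 -m handwheel '[{"translation":[0.006,0,0],"angular":[0,0,0],"hand":1},{"translation":[0.01,0,0],"angular":[0,0,0],"hand":1},{"translation":[0.012,0,0],"angular":[0,0,0],"hand":1},{"translation":[0.012,0,0],"angular":[0,0,0],"hand":1},{"translation":[0.012,0,0],"angular":[0,0,0],"hand":1},{"translation":[0.012,0,0],"angular":[0,0,0],"hand":1},{"translation":[0.012,0,0],"angular":[0,0,0],"hand":1},{"translation":[0.01,0,0],"angular":[0,0,0],"hand":1},{"translation":[0.006,0,0],"angular":[0,0,0],"hand":1},{"translation":[0.003,0,0],"angular":[0,0,0],"hand":1}]'
python3 -m handwheel '[{"translation":[0.003,0,0],"angular":[0,0,0],"hand":1},{"translation":[0.003,0,0],"angular":[0,0,0],"hand":1},{"translation":[0.003,0,0],"angular":[0,0,0],"hand":1}]'
python3 - <<'E'
from h import *
s=manip.get_state();a=manip.get_image("wrist")[:,:,::-1];cv2.imwrite("pics/w5.png",a)
E
```

```text
clock: 12.73
position: [0.5458, -0.0532, 0.095]
ee_rot: [0.0, 0.742, 0.67, 0.001]
contact_force: [1.0, -4.1, 2.6]
width: 0.0
gripper_force: 1.7
clock: 12.98
position: [0.5465, -0.0453, 0.0949]
ee_rot: [0.0, 0.742, 0.67, 0.0]
contact_force: [0.9, -4.1, 2.2]
width: -0.0
gripper_force: 1.8
```

View pics/w5.png

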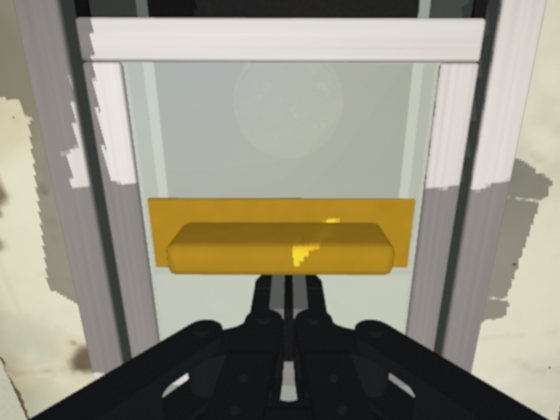

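The wrist view shows the fingers against the bar, centred at column ~285. The hatch's leading edge is at row ~18, the well opening lies beyond it, and the pot shows through the panel.

```bash
python3 - <<'E'
from h import *
s=manip.get_state();M=R.from_quat(s["ee_rot"],scalar_first=True).as_matrix()
p=ray("wrist",(285,18),.082,s)[0];print((M.T@(p-s["position"])).round(4))
E
python3 -m handwheel '[{"translation":[0.003,0,0],"angular":[0,0,0],"hand":1},{"translation":[0.003,0,0],"angular":[0,0,0],"hand":1},{"translation":[0.003,0,0],"angular":[0,0,0],"hand":1},{"translation":[0.003,0,0],"angular":[0,0,0],"hand":1},{"translation":[0.003,0,0],"angular":[0,0,0],"hand":1},{"translation":[0.002,0,0],"angular":[0,0,0],"hand":1},{"translation":[0,0,0],"angular":[0,0,0],"hand":1}]'
python3 -m handwheel '[{"translation":[0.001,0,0],"angular":[0,0,0],"hand":1},{"translation":[0.001,0,0],"angular":[0,0,0],"hand":1},{"translation":[0,0,0],"angular":[0,0,0],"hand":1}]'
```

```text
[0.1081 0.0005 0.0129]
clock: 13.62
position: [0.5477, -0.0275, 0.0946]
ee_rot: [-0.001, 0.742, 0.67, 0.0]
contact_force: [0.4, -2.0, 1.2]
width: -0.0006
gripper_force: 0.9
clock: 13.87
position: [0.5476, -0.0261, 0.0946]
ee_rot: [-0.0, 0.742, 0.67, -0.0]
contact_force: [1.2, -1.6, 0.3]
width: -0.0003
gripper_force: 1.2
```

```bash
python3 -m handwheel '[{"translation":[0.001,0,0],"angular":[0,0,0],"hand":1},{"translation":[0.001,0,0],"angular":[0,0,0],"hand":1}]'; python3 -m handwheel '[{"translation":[0.001,0,0],"angular":[0,0,0],"hand":1},{"translation":[0.001,0,0],"angular":[0,0,0],"hand":1}]'
```

```text
clock: 14.03
position: [0.5479, -0.0244, 0.0946]
ee_rot: [-0.0, 0.742, 0.67, -0.0]
contact_force: [-0.1, -3.7, -0.2]
width: -0.0001
gripper_force: 1.6
clock: 14.2
position: [0.5481, -0.0223, 0.0946]
ee_rot: [-0.0, 0.742, 0.67, -0.0]
contact_force: [1.4, -3.2, 0.1]
width: 0.0
gripper_force: 1.6
```

```bash
python3 -m handwheel '[{"translation":[0.001,0,0],"angular":[0,0,0],"hand":1},{"translation":[0.001,0,0],"angular":[0,0,0],"hand":1}]'
```

```text
clock: 14.37
position: [0.5483, -0.0202, 0.0946]
ee_rot: [-0.0, 0.742, 0.67, -0.0]
contact_force: [1.1, -4.4, -0.4]
width: -0.0
gripper_force: 1.6
```

```bash
python3 -m handwheel '[{"translation":[0.001,0,0],"angular":[0,0,0],"hand":1},{"translation":[0.001,0,0],"angular":[0,0,0],"hand":1}]'
```

```text
clock: 14.53
position: [0.5485, -0.0182, 0.0946]
ee_rot: [-0.0, 0.742, 0.67, -0.0]
contact_force: [1.1, -4.1, -0.3]
width: -0.0001
gripper_force: 1.6
```

```bash
python3 -c "
from rig import manip;import cv2
cv2.imwrite('pics/w6.png',manip.get_image('wrist')[:170,:,::-1])
cv2.imwrite('pics/s6.png',manip.get_image('scene')[150:300,240:520,::-1])"; python3 - <<'E'
import cv2
cv2.imwrite('pics/s6b.png',cv2.resize(cv2.imread('pics/s6.png'),None,fx=2.5,fy=2.5,interpolation=2))
E
```

```text
(no output)
```

View pics/s6b.png

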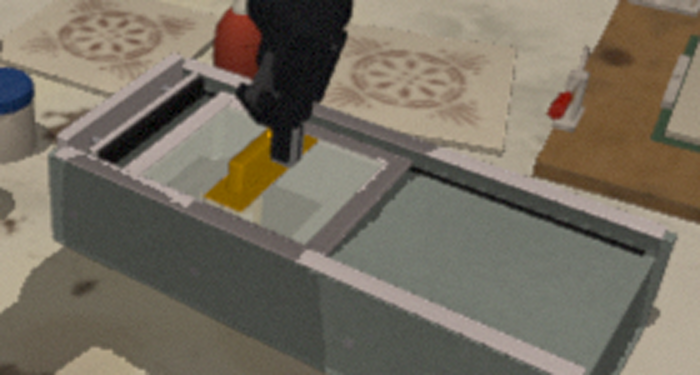

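The scene crop shows the hatch's leading frame still about 10–15 mm short of the black seal. I keep creeping forward.

```bash
python3 -m handwheel '[{"translation":[0.001,0,0],"angular":[0,0,0],"hand":1},{"translation":[0.001,0,0],"angular":[0,0,0],"hand":1}]'
```

```text
clock: 14.8
position: [0.5487, -0.0163, 0.0946]
ee_rot: [-0.0, 0.742, 0.67, -0.0]
contact_force: [-0.6, -3.5, -1.6]
width: -0.0002
gripper_force: 1.6
```

```bash
python3 -m handwheel '[{"translation":[0.001,0,0],"angular":[0,0,0],"hand":1},{"translation":[0.001,0,0],"angular":[0,0,0],"hand":1}]'
```

```text
clock: 14.97
position: [0.5489, -0.0143, 0.0946]
ee_rot: [-0.0, 0.742, 0.67, -0.0]
contact_force: [-0.6, -2.9, -1.3]
width: -0.0002
gripper_force: 1.6
```

```bash
python3 -m handwheel '[{"translation":[0.001,0,0],"angular":[0,0,0],"hand":1},{"translation":[0.001,0,0],"angular":[0,0,0],"hand":1}]'
```

```text
clock: 15.13
position: [0.5491, -0.0123, 0.0946]
ee_rot: [-0.0, 0.742, 0.67, -0.0]
contact_force: [-0.4, -2.7, -1.7]
width: -0.0001
gripper_force: 1.6
```

```bash
python3 -m handwheel '[{"translation":[0.001,0,0],"angular":[0,0,0],"hand":1},{"translation":[0.001,0,0],"angular":[0,0,0],"hand":1}]'
```

```text
clock: 15.3
position: [0.5494, -0.0103, 0.0946]
ee_rot: [-0.0, 0.742, 0.67, -0.0]
contact_force: [-1.7, -2.7, -2.3]
width: 0.0003
gripper_force: 1.6
```

```bash
python3 -m handwheel '[{"translation":[0.001,0,0],"angular":[0,0,0],"hand":1},{"translation":[0.001,0,0],"angular":[0,0,0],"hand":1}]'
```

```text
clock: 15.47
position: [0.5496, -0.0083, 0.0946]
ee_rot: [-0.0, 0.742, 0.67, -0.0]
contact_force: [-1.4, -3.0, -1.7]
width: -0.0
gripper_force: 1.6
```

```bash
python3 -m handwheel '[{"translation":[0.001,0,0],"angular":[0,0,0],"hand":1},{"translation":[0.001,0,0],"angular":[0,0,0],"hand":1}]'
```

```text
clock: 15.63
position: [0.5498, -0.0063, 0.0947]
ee_rot: [-0.0, 0.742, 0.67, -0.0]
contact_force: [-0.7, -2.9, -2.5]
width: 0.0
gripper_force: 1.6
```

```bash
python3 -m handwheel '[{"translation":[0.001,0,0],"angular":[0,0,0],"hand":1},{"translation":[0.001,0,0],"angular":[0,0,0],"hand":1}]'
```

```text
clock: 15.8
position: [0.55, -0.0045, 0.0947]
ee_rot: [-0.0, 0.742, 0.67, -0.0]
contact_force: [-1.5, -4.8, -2.1]
width: 0.0001
gripper_force: 2.3
```

Gripper force has risen, so the hatch has touched the seal. I switch to 1 mm steps.

```bash
python3 -m handwheel '[{"translation":[0.001,0,0],"angular":[0,0,0],"hand":1},{"translation":[0,0,0],"angular":[0,0,0],"hand":1}]'
```

```text
clock: 15.97
position: [0.5501, -0.0038, 0.0947]
ee_rot: [0.0, 0.742, 0.67, -0.001]
contact_force: [-1.7, -4.1, -2.5]
width: -0.0001
gripper_force: 2.4
```

```bash
python3 -m handwheel '[{"translation":[0.001,0,0],"angular":[0,0,0],"hand":1},{"translation":[0,0,0],"angular":[0,0,0],"hand":1}]'
```

```text
clock: 16.13
position: [0.5501, -0.0033, 0.0947]
ee_rot: [0.0, 0.742, 0.67, -0.001]
contact_force: [-2.7, -6.2, -3.1]
width: -0.0003
gripper_force: 3.1
```

```bash
python3 -m handwheel '[{"translation":[0.001,0,0],"angular":[0,0,0],"hand":1},{"translation":[0,0,0],"angular":[0,0,0],"hand":1}]'
```

```text
clock: 16.3
position: [0.5502, -0.0028, 0.0947]
ee_rot: [0.001, 0.742, 0.671, -0.001]
contact_force: [-2.3, -7.6, -2.1]
width: 0.0003
gripper_force: 3.7
```

```bash
python3 -m handwheel '[{"translation":[0.001,0,0],"angular":[0,0,0],"hand":1},{"translation":[0,0,0],"angular":[0,0,0],"hand":1},{"translation":[0,0,0],"angular":[0,0,0],"hand":1}]'
```

```text
clock: 16.55
position: [0.5502, -0.0023, 0.0947]
ee_rot: [0.001, 0.742, 0.671, -0.002]
contact_force: [-2.3, -8.7, -3.1]
width: 0.0001
gripper_force: 4.3
```

```bash
python3 -m handwheel '[{"translation":[0.001,0,0],"angular":[0,0,0],"hand":1},{"translation":[0.0005,0,0],"angular":[0,0,0],"hand":1},{"translation":[0,0,0],"angular":[0,0,0],"hand":1},{"translation":[0,0,0],"angular":[0,0,0],"hand":1},{"translation":[0,0,0],"angular":[0,0,0],"hand":1},{"translation":[0,0,0],"angular":[0,0,0],"hand":1},{"translation":[0,0,0],"angular":[0,0,0],"hand":1},{"translation":[0,0,0],"angular":[0,0,0],"hand":1}]'
```

```text
clock: 17.22
position: [0.5503, -0.0021, 0.0947]
ee_rot: [0.002, 0.742, 0.671, -0.002]
contact_force: [-2.9, -11.5, -2.4]
width: 0.0001
gripper_force: 6.0
```

About 11 N held for half a second, so I let go by backing straight off and then lifting.

```bash
python3 -m handwheel '[{"translation":[-0.002,0,0],"angular":[0,0,0],"hand":1},{"translation":[-0.003,0,0],"angular":[0,0,0],"hand":1},{"translation":[-0.005,0,0],"angular":[0,0,0],"hand":1},{"translation":[-0.008,0,0],"angular":[0,0,0],"hand":1},{"translation":[-0.008,0,0],"angular":[0,0,0],"hand":1},{"translation":[0,0,-0.015],"angular":[0,0,0],"hand":1},{"translation":[0,0,-0.025],"angular":[0,0,0],"hand":1},{"translation":[0,0,-0.025],"angular":[0,0,0],"hand":1},{"translation":[0,0,-0.02],"angular":[0,0,0],"hand":1},{"translation":[0,0,0],"angular":[0,0,0],"hand":1}]'
python3 - <<'E'
from rig import manip;import cv2
cv2.imwrite('pics/s7.png',cv2.resize(manip.get_image('scene')[150:300,240:520,::-1],None,fx=2.5,fy=2.5,interpolation=2))
E
```

```text
clock: 18.05
position: [0.5515, -0.0256, 0.1846]
ee_rot: [0.004, 0.742, 0.67, 0.003]
contact_force: [0.6, 0.2, 0.8]
width: 0.0001
gripper_force: 0.0
```

View pics/s7.png

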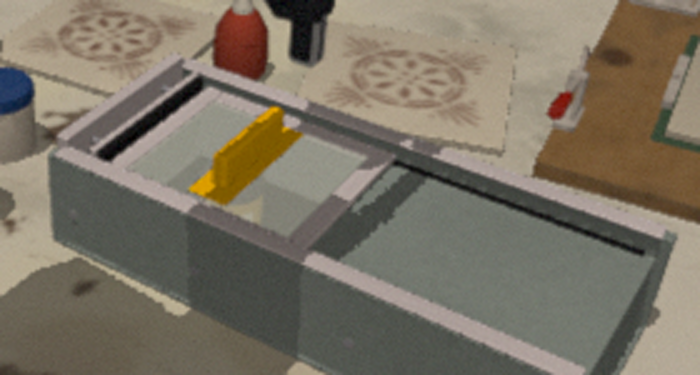

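The crop shows the hatch shut, its leading frame against the black seal from (110,155) to (205,90). The pot shows beneath the panel and the gripper is clear, so I hand in.

```bash
python3 -m handwheel '[{"translation":[0,0,0],"angular":[0,0,0],"hand":1},{"translation":[0,0,0],"angular":[0,0,0],"hand":1},{"translation":[0,0,0],"angular":[0,0,0],"hand":1}]'; python3 -c "
from rig import manip;print(manip.sign_off())"
```

```text
clock: 18.35
position: [0.5474, -0.0248, 0.1785]
ee_rot: [-0.001, 0.742, 0.67, -0.001]
contact_force: [-0.6, 0.3, -0.0]
width: 0.0002
gripper_force: 0.0
the job is handed in; nothing more can be done
None
```

The ochre pot stands upright in the well and the hatch is pressed against the seal (about 11 N at the hand, held half a second, then let go); the job was handed in at 18.4 s, with no verdict returned.

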